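# Hang the emptied pick bin back on the bin carousel and present the glue stick

### The arm

A 7-joint arm with a two-finger parallel gripper is mounted at the origin on a cart in front of the work surface, level with it; the furniture and walls round the work are solid. World frame = base frame: x ahead of the robot, y to its left, z up, the work surface at z = 0. Lengths are in m, angles in rad, forces in N, time in s.
With the tool pointing down it reaches from about 0.425 to 1.025 m from the base axis. Payload 3.6 kg.
Tool frame: the origin (TCP) lies between the finger pads; the fingertips stand 25 mm ahead of it and the grasp point (between the pads) lies 6 mm ahead of it; z points along the fingers, y is the line along which they close (so a half turn about z gives the same grasp; the last joint's range is limited). The gripper opens to 85 mm and grips with 20 to 120 N. Pads are 22 mm wide; open, the fingers measure 114 mm over their backs; the gripper's body (76 mm by 85 mm) begins 54 mm behind the grasp point. The pads swing forward as they close: fully open they stand 13 mm farther back than shut.
Start: joints at [1.077, 0.591, 0.048, 1.609, -0.033, 0.943, -0.034], TCP at [0.283, -0.668, 0.256] pointing down, gripper open.
Joint ranges: [-2.69, 2.69], [-0.47, 2.24], [-1.27, 1.36], [0.19, 2.51], [-1.53, 4.68], [0.08, 2.07], [-3.09, 3.09]. Speed limits (rad/s): [2.57, 2.57, 3.14, 3.14, 3.14, 3.14, 3.14].

### API

Orientations are given as a unit quaternion [w, x, y, z].
In Python, from plant import manip gives the robot as it stands.
- The arm moves only by the tool arm_command, never from a script. Its arguments are lists of equal length, an entry for each row: "jaw": the closure, from -1 (fully open) to 1 (shut); "offset": the shift along the tool's x, y, z normalised to -1 to 1, where 1 is 0.2 m, a list of three; "turn": the turn, a rotation vector about the tool's x, y, z normalised to -1 to 1, where 1 is 180 degrees, a list of three. In form: {"jaw": [jaw, ...], "offset": [[x, y, z], ...], "turn": [[ax, ay, az], ...]}. A call has exactly 8 rows; each row shifts and turns the commanded pose from where the row before left it, along the tool's axes as they then stand; what a row does not reach is not made up. A row lasts 1/8 s, in which the tool goes at most 62.5 mm and 10.7 degrees, less where a joint would pass 70% of its speed; a pose out of reach is approached as far as the arm can. A call with a number of a shift or a turn outside -1 to 1 is refused whole. A call with a gripper value outside its range is refused whole. The fingers move at their own pace and stop on an object; "force" is the grip in N (left out, the last holds). Time passes only in rows, so rows that do not move let the fingers close, or fill a call up. It gives the time, the measured TCP pose, the force, the opening and the grip force at its end, in the units of the state.
- manip.read_state(): the state, without advancing time (a new reading comes with each control period).
- manip.capture(name): name is "side" or "top"; returns the picture (480x640x3 uint8, blue, green, red); there is no depth.
- manip.camera_info(name): a dict with "fovy" (degrees; the focal length in pixels is half the picture's height over the tangent of half this angle, whatever the lens; pixels are square), "cx", "cy" (the principal point, pixels), "dist" ([k1, k2, p1, p2, k3] as OpenCV has them; the pictures are not rectified), "world_from_camera" (4x4, takes a point from camera to world coordinates). Camera axes: x right, y down, z forward; pixel columns grow to the right and rows downward; lengths in m; the calibration is good to about 2 mm. A picture is of the moment at which its call begins. camera_info takes no time and is no camera call.
- manip.job_done(): hands the job in; it is judged then, once.
The state is a dict: "clock": time; "qpos": joint angles; "joint_vel": joint speeds; "joint_torque": joint torques, N m; "ee_pos": TCP position; "orientation": TCP orientation; "ft_force": force on the tool from outside, world axes, zero at the start; "ft_torque": the same for the moment, N m; "opening": finger opening in m; "finger_force": force on a finger pad.
Only numpy, scipy, OpenCV 4.12 (cv2) and the standard library are available. Lean on these libraries where they do the work, as an engineer would, in place of code of your own. Each camera call takes 0.05 s, during which the arm holds its last target. There are 200 camera calls.

### The job

Hang the empty bin that stands on the worktop back on the carousel: its hook lip goes over the upper bar of the free side, the one now turned roughly towards you, about the middle of the bar, and you let go of it. Then take the round knob on top of the carousel and turn it until the bin with the tall glue stick in it faces squarely to the front edge of the worktop (straight along -x, not towards the robot's base). Finish while still gripping the knob with the carousel held still, so that the packer can take the stick; leave everything in its bin and do not disturb the other things on the worktop.

Things in the scene. Friction and masses are not known exactly. Their poses are not given: they have to be found in the camera images.
- bin: Loose empty blue hang-on pick bin, 62 mm deep (x), 56 wide (y), 70 high, walls 2.5, about 90 g. Origin: centre of its underside, z up. Low front (42 high, white card) at x = -31, full-height back at x = +31 with a hook behind it (see bin_hook). Side walls are 70 high from x = -7 to +31: grip there across the 56 mm width. Hung, its front points away from the column (yaw equal to the carousel's)
- bin_hook (a point): point in the slot of the loose bin's hook, [40, 0, 66] mm in the bin's frame; within a few mm of the bar's axis when hung. The hook: a plate 3 mm thick at z = 70 to 73 reaches back to x = 50 and ends in a 3 mm lip, inner face x = 47, down to z = 59, then flaring backwards to z = 50. Slot between bin's back and lip: 16 mm wide, 50 mm long (y)
- carousel: turning part of the bench carousel: grey square column, 100 mm wide, top at 142. Origin on its upright axis at worktop height. Turns endlessly either way, friction about 0.15 N m, stays where left. Free side: own -x; at yaw 0 it faces front (world -x). Sides +y, -y, +x carry blue bins like the loose one, fixed to it, centres 115 mm from the axis, undersides at 46, hooks up to 119 mm high
- free_rail (a point): middle of the free side's upper bar (on its axis): steel, level, 8 mm thick, 92 mm long, 72 mm from the turning axis, height 112 mm; 18 mm gap behind it to the column. Below it a stop bar (axis 75 mm out, height 60) on which the bin's back leans. A hung bin's origin is about 115 mm from the turning axis at height 46 mm; it droops up to 0.1 rad
- carousel_base: the fixed round dark steel base plate under the carousel, 250 mm across, 12 mm high at the rim; origin on the turning axis at worktop height, its axes parallel to the world's
- knob: the round black ribbed knob on top of the carousel's column, fixed to the turning part, 42 mm in diameter and 35 mm high; origin at the centre of its underside, 165 mm above the worktop; its top is at 200 mm, and under it is a 20 mm neck
- knob_mid (a point): the middle of the knob, on the turning axis, height 183 mm: where to grip it from above
- glue_stick: the glue stick, white with a red cap, 28 mm in diameter and 98 mm tall, standing loose in the carousel's bin on own +y or own -y (it varies) and showing above the rim, top at about 147 mm. Origin: centre of its underside
- label_core: a brown cardboard core, 32 mm in diameter, 59 mm tall, standing loose in the bin across the column from the glue stick; origin at the centre of its underside
- tape_measure: bystander: yellow pocket tape measure, 33 x 68 x 61 mm, loose on the worktop; origin at the centre of its underside
- parcel: bystander: small carton 63 x 101 x 50 mm, loose on the worktop; origin at the centre of its underside
- stapler: bystander: stapler 36 x 145 x 42 mm, loose on the worktop; origin at the centre of its underside
Not all that is in view belongs to the job. Several things look just like the bin: the one meant starts farthest to the robot's right.

How it is judged:
By the outcome, as a careful person would: the job done as asked, in the order asked, and still so for the second after the job is handed in, while the arm keeps its last pose, push and grip.
It also fails if it takes over 51 s, if anything falls off the work surface, if the arm or the gripper's body presses on something with over 40 N, if the wrist force passes 120 N, or if a joint passes its speed limit or range.

## Working session

There is one attempt and no reset: what is moved stays moved. The work goes in short steps, Python scripts to look and compute and a tool call to move; the robot and the scene stay as the last step left them, time stands still between calls to the robot, and variables do not carry over. Pictures are saved under pics/ and viewed, at most 12 in all, crops included, and the job is handed in when it is done.

Besides the shell and the picture viewer there is one more tool, called after ">>>" by a JSON object that holds its "method" and its "body", one argument or row to a line. arm_command: Moves the arm, as the interface text tells. Scaled input: -1 to 1 covers 0.2 m each way for a shift and 180 degrees each way for a turn. Its arguments: {"type":"object","properties":{"jaw":{"type":"array"},"offset":{"type":"array"},"turn":{"type":"array"},"force":{"type":"number"}},"required":["jaw","offset","turn"]}

```bash
mkdir -p pics; ls; python3 - <<'E'
from plant import manip
import cv2,json
for n in("side","top"):
    im=manip.capture(n);cv2.imwrite(f"pics/{n}0.png",im)
    print(manip.camera_info(n))
s=manip.read_state();print(s["clock"],s["ee_pos"],s["orientation"],s["opening"],s["ft_force"])
E
```

```text
pics
{'fovy': 46.298380997651094, 'cx': 316.03091958401177, 'cy': 237.42836407066693, 'dist': array([-0.05412005,  0.        ,  0.        ,  0.        ,  0.        ]), 'world_from_camera': array([[ 0.9966052 , -0.05182415,  0.0639713 ,  0.43585162],
       [-0.08142494, -0.50561267,  0.85890966, -1.3120389 ],
       [-0.01216756, -0.8612027 , -0.508116  ,  0.86799057],
       [ 0.        ,  0.        ,  0.        ,  1.        ]])}
{'fovy': 44.67917131347351, 'cx': 320.52917896520194, 'cy': 235.85702585064544, 'dist': array([-0.12407956,  0.        ,  0.        ,  0.        ,  0.        ]), 'world_from_camera': array([[-0.14235306, -0.96703561,  0.21113439,  0.2648083 ],
       [-0.98980722,  0.13997103, -0.02626343, -0.04043289],
       [-0.00415503, -0.21272102, -0.97710414,  1.46344632],
       [ 0.        ,  0.        ,  0.        ,  1.        ]])}
0.1 [ 0.28260082 -0.66689346  0.25523299] [-9.91270977e-04  9.79981241e-01  1.99087226e-01 -2.46744952e-04] 0.08537879892551455 [0.31153591 0.2874983  0.54666936]
```

View pics/side0.png

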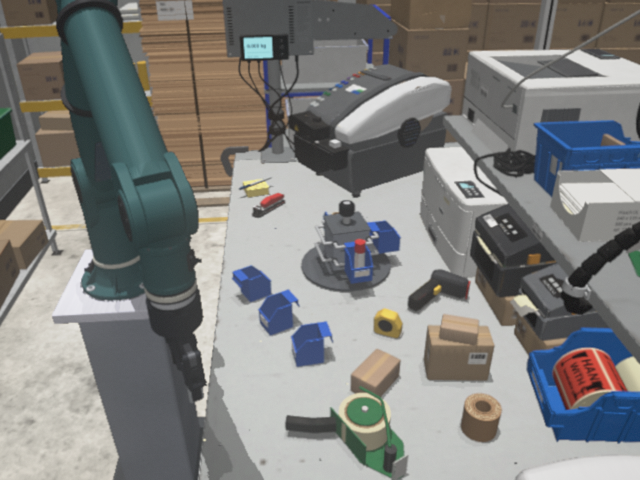

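View pics/top0.png

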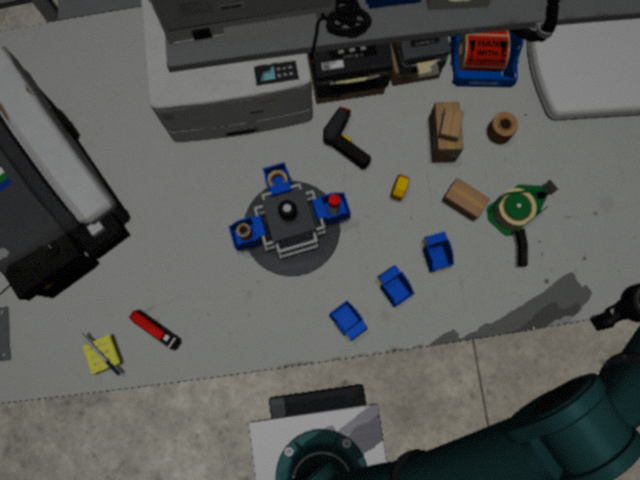

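Both views show three loose blue bins. The rightmost one is at side (311,343) and top (437,252). The carousel is at side (347,245) and top (288,215), with the stick's red cap at top (333,200). Next I take closer crops for pixel picks.

```bash
cat >h.py <<'E'
import numpy as np,cv2
from plant import manip
def cam(n):
    c=manip.camera_info(n);f=240/np.tan(np.radians(c["fovy"])/2)
    return np.array([[f,0,c["cx"]],[0,f,c["cy"]],[0,0,1.]]),c["dist"],c["world_from_camera"]
def ray(n,p):
    K,d,T=cam(n);u=cv2.undistortPoints(np.array([[p]],float),K,d)[0,0]
    r=T[:3,:3]@np.r_[u,1];return T[:3,3],r/np.linalg.norm(r)
def atz(n,p,z):
    o,r=ray(n,p);return o+r*(z-o[2])/r[2]
def tri(ps,pt):
    (a,u),(b,v)=ray("side",ps),ray("top",pt)
    s=np.linalg.lstsq(np.c_[u,-v],b-a,rcond=None)[0];p,q=a+u*s[0],b+v*s[1]
    return (p+q)/2,np.linalg.norm(p-q)
def proj(n,P):
    K,d,T=cam(n);W=np.linalg.inv(T)
    return cv2.projectPoints(np.atleast_2d(np.array(P,float)),cv2.Rodrigues(W[:3,:3])[0],W[:3,3],K,d)[0][:,0]
def crop(im,x,y,w,h,s):
    c=cv2.resize(im[y:y+h,x:x+w],None,fx=s,fy=s,interpolation=cv2.INTER_CUBIC)
    for k in range(0,w,10): cv2.putText(c,str(x+k),(k*s,8),0,.3,(0,255,255));cv2.line(c,(k*s,10),(k*s,16),(0,255,255))
    for k in range(0,h,10): cv2.putText(c,str(y+k),(0,k*s+4),0,.3,(0,255,255));cv2.line(c,(20,k*s),(26,k*s),(0,255,255))
    return c
E
python3 - <<'E'
from h import *
t=cv2.imread("pics/top0.png");s=cv2.imread("pics/side0.png")
cv2.imwrite("pics/c1.png",np.hstack([crop(t,225,155,130,130,3),crop(s,295,190,130,130,3)]))
cv2.imwrite("pics/c2.png",np.hstack([crop(t,410,220,60,60,6),crop(s,280,312,60,60,6)]))
for a,b in [((347,202),(287,203)),((311,343),(437,252)),((360,243),(333,200))]: print(tri(a,b))
E
```

```text
(array([ 0.61889102, -0.01077016,  0.20187664]), np.float64(0.007416465872524789))
(array([ 0.49161728, -0.3611724 ,  0.03404894]), np.float64(0.0010840976140027352))
(array([ 0.6340101 , -0.11744879,  0.13801102]), np.float64(0.0028146591053444525))
```

View pics/c1.png

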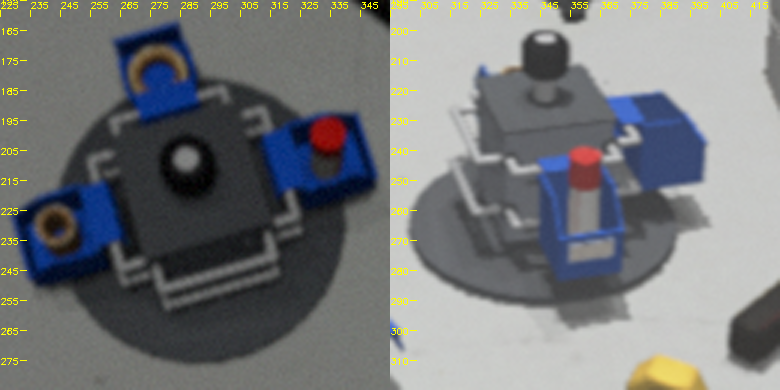

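View pics/c2.png

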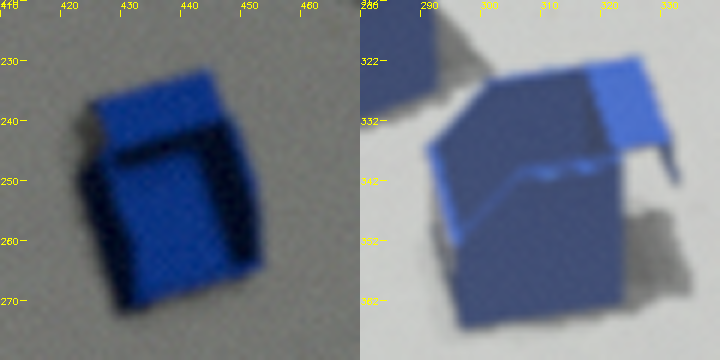

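```bash
cat >fit.py <<'E'
from h import *
from scipy.optimize import least_squares
def fit(obs,x0,zfree=False):
    def res(p):
        c,s=np.cos(p[2]),np.sin(p[2]);R=np.array([[c,-s,0],[s,c,0],[0,0,1]])
        return np.concatenate([proj(n,R@np.array(P)/1000+[p[0],p[1],p[3] if zfree else 0])[0]-uv for n,P,uv in obs])
    return least_squares(res,x0,loss="soft_l1",diff_step=1e-4)
E
python3 - <<'E'
from fit import *
S,T="side","top"
b=[(T,(50,25,73),(425,236.7)),(T,(50,-25,73),(445,231.7)),
(S,(50,25,73),(326.3,321.5)),(S,(50,-25,73),(331.3,335.5)),(S,(31,-25,73),(323.7,337.5)),(S,(31,25,73),(317.5,323.3)),
(S,(-31,-28,0),(296.7,366.7)),(S,(31,-28,0),(323.7,362.5)),(S,(-31,-28,42),(296.2,352.3)),(S,(-31,28,42),(291.7,336.3)),(T,(-31,28,42),(430.8,272)),(T,(-31,-28,42),(453.7,264.2))]
r=fit(b,[.49,-.36,0,0],True);print(r.x,np.degrees(r.x[2]));print(r.fun.reshape(-1,2).round(1).tolist())
k=[(T,(0,0,183),(287.3,209.7)),(S,(0,0,183),(347,208.7)),(T,(-50,50,142),(269.3,243.3)),(T,(-50,-50,142),(316.7,234)),(T,(50,-50,142),(306,188.3)),
(S,(-50,-50,142),(331.7,234.3)),(S,(50,-50,142),(370,224.3)),(S,(-50,50,142),(323.3,219)),(S,(50,50,142),(359.3,212.3)),
(T,(-72,46,112),(277.7,251.7)),(T,(-72,-46,112),(316.7,241.7)),(S,(-72,-46,112),(323.3,242.7)),(S,(-72,46,112),(317.3,225.7))]
r=fit(k,[.62,-.01,0,0],True);print(r.x,np.degrees(r.x[2]));print(r.fun.reshape(-1,2).round(1).tolist())
c,s=np.cos(r.x[2]),np.sin(r.x[2]);print("rail",r.x[0]-.072*c,r.x[1]-.072*s)
st=manip.read_state();from scipy.spatial.transform import Rotation as R
q=st["orientation"];print(R.from_quat(np.r_[q[1:],q[0]]).as_matrix().round(3))
E
```

```text
[ 0.48281466 -0.3625357   0.12841901 -0.00435339] 7.357867414520468
[[-0.0, -0.7], [-0.8, -1.1], [-0.0, -0.2], [0.1, 0.1], [-0.8, -0.6], [0.5, -0.8], [-0.8, 0.7], [-0.4, 0.5], [-0.9, 0.7], [-0.8, 0.1], [0.7, -2.3], [-0.9, -0.5]]
[ 0.612834   -0.01073624  0.10465931 -0.00195594] 5.996537030422023
[[0.8, -0.1], [-1.1, 0.1], [3.9, -3.8], [-1.6, -4.8], [-1.2, 0.9], [-0.4, -0.8], [-1.2, 5.2], [0.4, -3.5], [-0.1, -0.3], [0.4, -1.1], [-0.9, -0.5], [-0.6, 0.9], [-1.1, 0.9]]
rail 0.5412279658469343 -0.018257956928512654
[[ 0.921  0.39  -0.001]
 [ 0.39  -0.921  0.002]
 [-0.    -0.002 -1.   ]]
```

```bash
cat >ov.py <<'E'
from fit import *
def overlay(im,n,x,y,yaw,box,s,bz=0):
    ox,oy,w,h=box;c=crop(im,ox,oy,w,h,s);R=np.array([[np.cos(yaw),-np.sin(yaw),0],[np.sin(yaw),np.cos(yaw),0],[0,0,1]])
    def line(P,col,cl=True):
        uv=((proj(n,(R@(np.array(P,float)/1000).T).T+[x,y,0])-[ox,oy]+.5)*s).astype(int)
        cv2.polylines(c,[uv],cl,col,1,cv2.LINE_AA)
    line([(-50,-50,142),(50,-50,142),(50,50,142),(-50,50,142)],(0,255,0))
    line([(-72,-46,112),(-72,46,112)],(0,0,255),False);line([(-75,-46,60),(-75,46,60)],(255,0,255),False)
    a=np.arange(0,6.3,.2);line(np.c_[21*np.cos(a),21*np.sin(a),200+0*a],(255,255,0))
    line(np.c_[125*np.cos(a),125*np.sin(a),12+0*a],(255,255,0))
    for sg in(-1,1):line([(-28,sg*(84),116),(-28,sg*122,116),(28,sg*122,116),(28,sg*84,116)],(0,200,255))
    return c
E
python3 - <<'E'
from ov import *
t=cv2.imread("pics/top0.png");s=cv2.imread("pics/side0.png");S,T="side","top"
k=[(T,(0,0,183),(287.3,209.7)),(S,(0,0,183),(347,208.7)),
(T,(-72,46,112),(277.7,251.7)),(T,(-72,-46,112),(316.7,241.7)),(S,(-72,-46,112),(323.3,242.7)),(S,(-72,46,112),(317.3,225.7))]
r=fit(k,[.62,-.01,.1]);print(r.x,r.fun.round(1))
cv2.imwrite("pics/ov.png",np.hstack([overlay(t,T,*r.x,(225,160,130,130),3),overlay(s,S,*r.x,(295,190,130,130),3)]))
E
```

```text
[ 0.61295972 -0.01025216  0.10777175] [ 0.6 -0.3 -1.  -0.7  0.2 -1.3 -1.  -0.8 -0.5  0.2 -1.1  0.2]
```

View pics/ov.png

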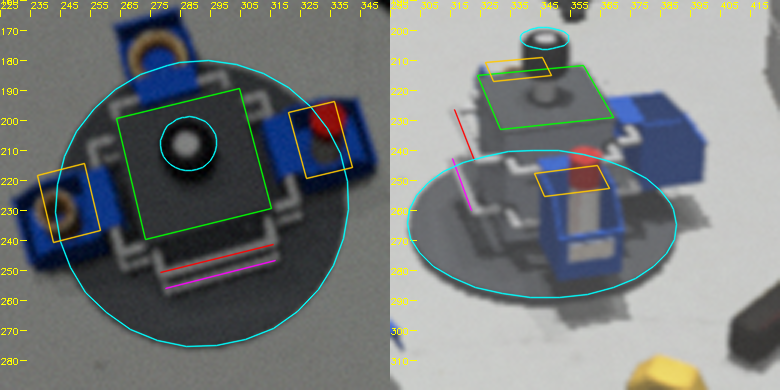

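The overlay fits the knob, bars, base and column to about 1 px. Carousel axis is at (0.613, -0.010) with yaw 6.2°, and the stick bin is on own -y, so it needs about -96°. The loose bin is at (0.483, -0.3625) with yaw 7.4°. Moving above the bin.

>>> {"method": "arm_command", "body": {
  "jaw": [-1,-1,-1,-1,-1,-1,-1,-1],
  "offset": [
    [0.197,-0.1245,0],
    [0.197,-0.1245,0],
    [0.197,-0.1245,0],
    [0.197,-0.1245,0],
    [0.197,-0.1245,0],
    [0.197,-0.1245,0],
    [0.197,-0.1245,0],
    [0.197,-0.1245,0]
  ],
  "turn": [
    [0,0,0],
    [0,0,0],
    [0,0,0],
    [0,0,0],
    [0,0,0],
    [0,0,0],
    [0,0,0],
    [0,0,0]
  ],
  "force": 40
}}

```text
clock: 1.1
ee_pos: [0.4958, -0.3596, 0.2559]
orientation: [-0.0, 0.98, 0.199, -0.0]
ft_force: [0.8, -1.1, -0.5]
opening: 0.0852
finger_force: 0.0
```

```bash
cat >go.py <<'E'
import sys
from h import *
from scipy.spatial.transform import Rotation as R
# usage: go.py x y z toolY_deg : total tool-frame shift (units of 0.2 m, no turn first) and turn about tool z
s=manip.read_state();q=s["orientation"];M=R.from_quat(np.r_[q[1:],q[0]]).as_matrix()
p=s["ee_pos"];a=np.degrees(np.arctan2(M[1,1],M[0,1]))
print("t",round(s["clock"],2),"p",p.round(4),"yang",a.round(2),"z",M[:,2].round(4),"open",round(s["opening"],4),"F",s["ft_force"].round(1),"ff",s["finger_force"],"q7",s["qpos"].round(2))
if len(sys.argv)>1:
    x,y,z,b=map(float,sys.argv[1:5]);d=np.array([x,y,z])-p
    t=-((b-a+180)%360-180)
    th=np.radians(b);N=np.array([[-np.sin(th),np.cos(th),0],[np.cos(th),np.sin(th),0],[0,0,-1]]).T
    print("shift before turn",(M.T@d/.2).round(4),"turn z",round(t/180,4))
    N=np.c_[np.r_[-np.sin(th),np.cos(th),0],np.r_[np.cos(th),np.sin(th),0],[0,0,-1]]
    print("shift after turn",(N.T@d/.2).round(4), "level fix rotvec/pi",(R.from_matrix(M.T@N).as_rotvec()/np.pi).round(4))
E
python3 go.py .4947 -.361 .14 -82.6
```

```text
t 1.1 p [ 0.4958 -0.3596  0.2559] yang -67.03 z [-6.e-04  4.e-04 -1.e+00] open 0.0852 F [ 0.8 -1.1 -0.5] ff 0.0 q7 [ 0.54  0.45  0.02  1.87 -0.01  0.82 -0.61]
shift before turn [-0.0077  0.0044  0.5797] turn z 0.0865
shift after turn [-0.0065  0.006   0.5797] level fix rotvec/pi [-0.0002  0.0002  0.0865]
```

>>> {"method": "arm_command", "body": {
  "jaw": [-1,-1,-1,-1,-1,-1,-1,-1],
  "offset": [
    [-0.0077,0.0044,0],
    [0,0,0.1],
    [0,0,0.2],
    [0,0,0.2],
    [0,0,0.175],
    [0,0,0.15],
    [0,0,0.1],
    [0,0,0.05]
  ],
  "turn": [
    [0,0,0.0433],
    [0,0,0.0433],
    [0,0,0],
    [0,0,0],
    [0,0,0],
    [0,0,0],
    [0,0,0],
    [0,0,0]
  ]
}}

```text
clock: 2.1
ee_pos: [0.4939, -0.3623, 0.0602]
orientation: [-0.0, 0.998, 0.064, -0.001]
ft_force: [-0.3, 0.4, 0.3]
opening: 0.0852
finger_force: 0.0
```

>>> {"method": "arm_command", "body": {
  "jaw": [0,0.3,0.6,1,1,1,1,1],
  "offset": [
    [0,0,0],
    [0,0,0],
    [0,0,0],
    [0,0,0],
    [0,0,0],
    [0,0,0],
    [0,0,0],
    [0,0,0]
  ],
  "turn": [
    [0,0,0],
    [0,0,0],
    [0,0,0],
    [0,0,0],
    [0,0,0],
    [0,0,0],
    [0,0,0],
    [0,0,0]
  ],
  "force": 35
}}

```text
clock: 3.1
ee_pos: [0.4949, -0.363, 0.0623]
orientation: [0.0, 0.998, 0.064, 0.001]
ft_force: [-0.2, 0.1, 6.0]
opening: 0.0559
finger_force: 38.2
```

```bash
python3 go.py
```

```text
t 3.1 p [ 0.4949 -0.363   0.0623] yang -82.63 z [ 1.4e-03 -9.0e-04 -1.0e+00] open 0.0559 F [-0.2  0.1  6. ] ff 38.15402626991272 q7 [ 0.52  0.72  0.05  1.98 -0.08  0.45 -0.81]
```

>>> {"method": "arm_command", "body": {
  "jaw": [1,1,1,1,1,1,1,1],
  "offset": [
    [0,0,-0.05],
    [0,0,-0.1],
    [0,0,-0.15],
    [0,0,-0.15],
    [0,0,-0.04],
    [0,0,0],
    [0,0,0],
    [0,0,0]
  ],
  "turn": [
    [0,0,0],
    [0,0,0],
    [0,0,0],
    [0,0,0],
    [0,0,0],
    [0,0,0],
    [0,0,0.0065],
    [0,0,0]
  ]
}}

```text
clock: 4.1
ee_pos: [0.4936, -0.3621, 0.1581]
orientation: [-0.001, 0.999, 0.054, -0.001]
ft_force: [-0.2, -0.6, -1.8]
opening: 0.0555
finger_force: 37.4
```

```bash
python3 go.py .5107 -.0214 .160 -83.8
```

```text
t 4.1 p [ 0.4936 -0.3621  0.1581] yang -83.8 z [-0.0021  0.0012 -1.    ] open 0.0555 F [-0.2 -0.6 -1.8] ff 37.40759789943695 q7 [ 0.5   0.58  0.08  1.94 -0.07  0.63 -0.83]
shift before turn [ 0.2687 -1.6842 -0.0077] turn z -0.0
shift after turn [ 0.2687 -1.6842 -0.0096] level fix rotvec/pi [-0.0005  0.0006 -0.    ]
```

>>> {"method": "arm_command", "body": {
  "jaw": [1,1,1,1,1,1,1,1],
  "offset": [
    [0.02,-0.12,-0.002],
    [0.04,-0.24,-0.002],
    [0.04,-0.25,-0.002],
    [0.04,-0.25,-0.002],
    [0.04,-0.25,0],
    [0.04,-0.25,0],
    [0.028,-0.2,0],
    [0.02,-0.124,0]
  ],
  "turn": [
    [0,0,0],
    [0,0,0],
    [0,0,0],
    [0,0,0],
    [0,0,0],
    [0,0,0],
    [0,0,0],
    [0,0,0]
  ]
}}

```text
clock: 5.1
ee_pos: [0.51, -0.0175, 0.1606]
orientation: [-0.001, 0.998, 0.057, -0.001]
ft_force: [0.9, 0.1, -0.7]
opening: 0.0556
finger_force: 37.4
```

>>> {"method": "arm_command", "body": {
  "jaw": [1,1,1,1,1,1,1,1],
  "offset": [
    [0,0,0],
    [0,0,0],
    [0,0,0],
    [0,0,0],
    [0,0,0],
    [0,0,0],
    [0,0,0],
    [0,0,0]
  ],
  "turn": [
    [0,0,0],
    [0,0,0],
    [0,0,0],
    [0,0,0],
    [0,0,0],
    [0,0,0],
    [0,0,0],
    [0,0,0]
  ]
}}

```text
clock: 6.1
ee_pos: [0.5111, -0.0219, 0.1609]
orientation: [-0.0, 0.999, 0.054, -0.0]
ft_force: [0.1, -0.8, -0.4]
opening: 0.0557
finger_force: 37.4
```

```bash
python3 go.py .5107 -.0214 .160 -83.8; python3 - <<'E'
from h import *
t=manip.capture("top");s=manip.capture("side")
cv2.imwrite("pics/top1.png",t);cv2.imwrite("pics/side1.png",s)
cv2.imwrite("pics/c3.png",np.hstack([crop(t,250,190,80,100,5),crop(s,280,190,80,100,5)]))
E
```

```text
t 6.1 p [ 0.5111 -0.0219  0.1609] yang -83.79 z [-0.  0. -1.] open 0.0557 F [ 0.1 -0.8 -0.4] ff 37.43953585624695 q7 [-0.13  0.47  0.11  2.16 -0.11  0.51 -1.4 ]
shift before turn [-0.0019 -0.0028  0.0044] turn z 0.0001
shift after turn [-0.0019 -0.0028  0.0044] level fix rotvec/pi [-0.      0.      0.0001]
```

View pics/c3.png

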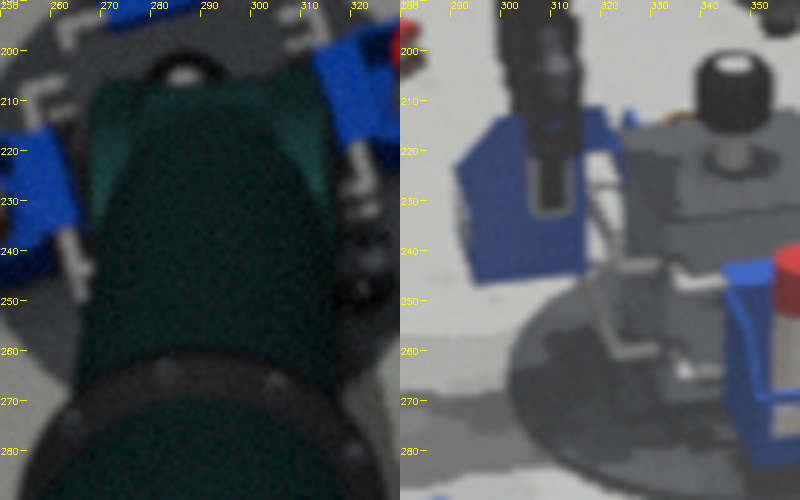

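The side view shows the held bin: near bottom corners at (295,247) and (317,244.6), lip tip at (325,226.6). The upper bar's near end is at (324.4,242.4). The top view is blocked by the arm.

```bash
python3 - <<'E'
from h import *
def W(x,y,a,P):
    a=np.radians(a);c,s=np.cos(a),np.sin(a);return np.array([[c,-s,0],[s,c,0],[0,0,1]])@np.array(P)/1000+[x,y,0]
bx,by=.5111-.0121*np.cos(np.radians(6.2)),-.0219-.0121*np.sin(np.radians(6.2));z=98.6
for P,o in [((-31,-28,z),(295,247.2)),((31,-28,z),(317,244.6)),((50,-25,z+73),(323.4,219.6)),((50,-25,z+50),(325,226.6)),((-31,-28,z+42),(293.5,233))]:
    w=W(bx,by,6.2,P);print("bin",P,proj("side",w)[0].round(1),o)
for P,o in [((-72,-46,112),(324.4,242.4)),((-75,-46,60),(323.2,260.5)),((-50,-50,142),(331.7,231))]:
    print("car",P,proj("side",W(.61296,-.01025,6.17,P))[0].round(1),o)
# px per m in x near
print(proj("side",W(.55,-.02,0,(0,0,112)))-proj("side",W(.54,-.02,0,(0,0,112))))
E
```

```text
bin (-31, -28, 98.6) [294.  246.9] (295, 247.2)
bin (31, -28, 98.6) [317.2 244.4] (317, 244.6)
bin (50, -25, 171.6) [323.9 218.8] (323.4, 219.6)
bin (50, -25, 148.6) [323.9 226.6] (325, 226.6)
bin (-31, -28, 140.6) [293.5 233.1] (293.5, 233)
car (-72, -46, 112) [322.8 242.9] (324.4, 242.4)
car (-75, -46, 60) [321.8 259.8] (323.2, 260.5)
car (-50, -50, 142) [331.4 232.8] (331.7, 231)
[[ 3.7253169  -0.19255383]]
```

>>> {"method": "arm_command", "body": {
  "jaw": [1,1,1,1,1,1,1,1],
  "offset": [
    [0.0055,-0.002,0.05],
    [0,0,0.05],
    [0,0,0.03],
    [0,0,0.025],
    [0,0,0.025],
    [0,0,0.025],
    [0,0,0.02],
    [0,0,0]
  ],
  "turn": [
    [0,0,0],
    [0,0,0],
    [0,0,0],
    [0,0,0],
    [0,0,0],
    [0,0,0],
    [0,0,0],
    [0,0,0]
  ]
}}

```text
clock: 7.2
ee_pos: [0.5123, -0.0214, 0.1157]
orientation: [0.0, 0.999, 0.054, -0.0]
ft_force: [0.1, 0.7, -0.6]
opening: 0.0556
finger_force: 37.4
```

```bash
python3 go.py; python3 - <<'E'
from h import *
s=manip.capture("side")
cv2.imwrite("pics/c4.png",crop(s,280,190,80,75,8))
E
```

```text
t 7.2 p [ 0.5123 -0.0214  0.1157] yang -83.79 z [-1.e-04 -0.e+00 -1.e+00] open 0.0556 F [ 0.1  0.7 -0.6] ff 37.424622774124146 q7 [-0.11  0.55  0.09  2.19 -0.12  0.41 -1.39]
```

View pics/c4.png

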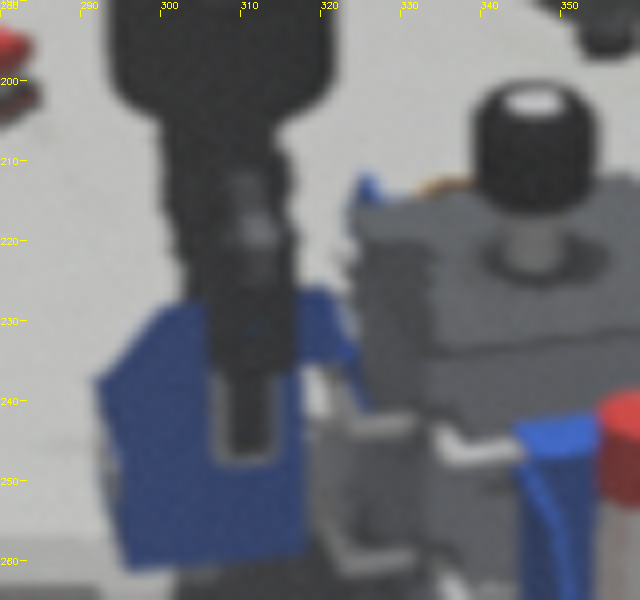

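The lip is now behind the bar: bar at about (320–322,240), lip at (325,240), and no contact force. Lowering onto the bar.

>>> {"method": "arm_command", "body": {
  "jaw": [1,1,1,1,1,1,1,1],
  "offset": [
    [0,0,0.01],
    [0,0,0.01],
    [0,0,0.007],
    [0,0,0.006],
    [0,0,0.004],
    [0,0,0],
    [0,0,0],
    [0,0,0]
  ],
  "turn": [
    [0,0,0],
    [0,0,0],
    [0,0,0],
    [0,0,0],
    [0,0,0],
    [0,0,0],
    [0,0,0],
    [0,0,0]
  ]
}}

```text
clock: 8.25
ee_pos: [0.5122, -0.0214, 0.1085]
orientation: [0.0, 0.999, 0.054, 0.0]
ft_force: [0.3, -0.2, -1.7]
opening: 0.0555
finger_force: 37.4
```

>>> {"method": "arm_command", "body": {
  "jaw": [1,1,1,1,1,1,1,1],
  "offset": [
    [0,0,0.005],
    [0,0,0.004],
    [0,0,0],
    [0,0,0],
    [0,0,0],
    [0,0,0],
    [0,0,0],
    [0,0,0]
  ],
  "turn": [
    [0,0,0],
    [0,0,0],
    [0,0,0],
    [0,0,0],
    [0,0,0],
    [0,0,0],
    [0,0,0],
    [0,0,0]
  ]
}}

```text
clock: 9.25
ee_pos: [0.5124, -0.0214, 0.1078]
orientation: [-0.0, 0.999, 0.054, 0.0]
ft_force: [-1.4, -0.3, 10.3]
opening: 0.0557
finger_force: 38.7
```

>>> {"method": "arm_command", "body": {
  "jaw": [-0.4,-0.5,-0.7,-0.85,-1,-1,-1,-1],
  "offset": [
    [0,0,0],
    [0,0,0],
    [0,0,0],
    [0,0,0],
    [0,0,0],
    [0,0,0],
    [0,0,0],
    [0,0,0]
  ],
  "turn": [
    [0,0,0],
    [0,0,0],
    [0,0,0],
    [0,0,0],
    [0,0,0],
    [0,0,0],
    [0,0,0],
    [0,0,0]
  ]
}}

```text
clock: 10.25
ee_pos: [0.5122, -0.0214, 0.1067]
orientation: [0.0, 0.999, 0.054, -0.0]
ft_force: [0.6, 0.6, -0.6]
opening: 0.0855
finger_force: 0.0
```

>>> {"method": "arm_command", "body": {
  "jaw": [-1,-1,-1,-1,-1,-1,-1,-1],
  "offset": [
    [0,0,-0.04],
    [0,0,-0.08],
    [0,0,-0.12],
    [0,0,-0.14],
    [0,0,-0.14],
    [0,0,-0.14],
    [0,0,-0.08],
    [0,0,-0.04]
  ],
  "turn": [
    [0,0,0],
    [0,0,0],
    [0,0,0],
    [0,0,0],
    [0,0,0],
    [0,0,0],
    [0,0,0],
    [0,0,0]
  ]
}}

```text
clock: 11.25
ee_pos: [0.5123, -0.0214, 0.264]
orientation: [-0.0, 0.999, 0.054, 0.001]
ft_force: [-0.2, 0.6, -0.4]
opening: 0.0856
finger_force: 0.0
```

```bash
python3 go.py .613 -.0103 .264 45; python3 - <<'E'
from ov import *
s=manip.capture("side");t=manip.capture("top");cv2.imwrite("pics/side2.png",s)
cv2.imwrite("pics/c5.png",np.hstack([overlay(s,"side",.613,-.0103,.108,(280,190,100,110),4),overlay(t,"top",.613,-.0103,.108,(230,160,100,110),4)]))
E
```

```text
t 11.25 p [ 0.5123 -0.0214  0.264 ] yang -83.79 z [ 1.6e-03  2.0e-04 -1.0e+00] open 0.0856 F [-0.2  0.6 -0.4] ff 0.0 q7 [-0.17  0.32  0.15  2.08 -0.07  0.75 -1.43]
shift before turn [ 0.5063 -0.0006  0.0006] turn z -0.7155
shift after turn [-3.167e-01  3.951e-01 -2.000e-04] level fix rotvec/pi [ 6.000e-04 -3.000e-04 -7.155e-01]
```

View pics/c5.png

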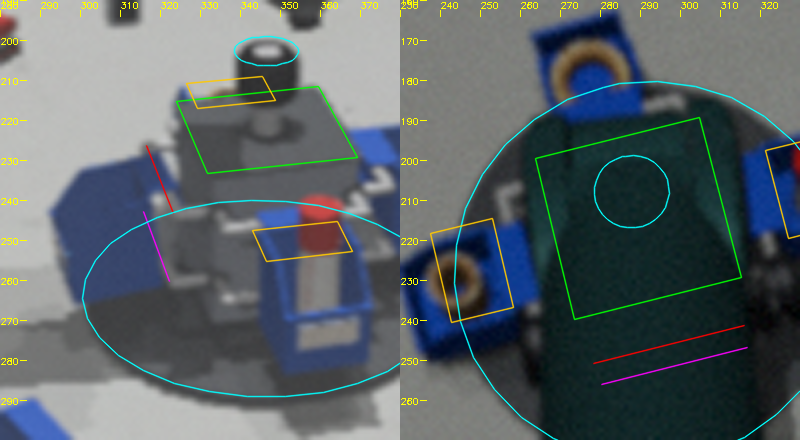

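The bin hangs on the bar at side (300,228), with hook and back against the bars. It droops slightly and the carousel has not moved. Going to the knob.

>>> {"method": "arm_command", "body": {
  "jaw": [-1,-1,-1,-1,-1,-1,-1,-1],
  "offset": [
    [0.1,0,0],
    [0.156,0,0],
    [0.15,0,0],
    [0.1,0,0],
    [0,0,0],
    [0,0,0],
    [0,0,0],
    [0,0,0]
  ],
  "turn": [
    [0,0,0],
    [0,0,0],
    [0,0,0],
    [0,0,0],
    [0,0,-0.025],
    [0,0,-0.05],
    [0,0,-0.05],
    [0,0,-0.05]
  ]
}}

```text
clock: 12.35
ee_pos: [0.612, -0.0105, 0.261]
orientation: [-0.0, 0.945, 0.326, -0.001]
ft_force: [0.0, -0.5, 1.1]
opening: 0.0855
finger_force: 0.0
```

>>> {"method": "arm_command", "body": {
  "jaw": [-1,-1,-1,-1,-1,-1,-1,-1],
  "offset": [
    [0,0,0],
    [0,0,0],
    [0,0,0],
    [0,0,0],
    [0,0,0],
    [0,0,0],
    [0,0,0],
    [0,0,0]
  ],
  "turn": [
    [0,0,-0.05],
    [0,0,-0.05],
    [0,0,-0.05],
    [0,0,-0.05],
    [0,0,-0.05],
    [0,0,-0.05],
    [0,0,-0.05],
    [0,0,-0.05]
  ]
}}

```text
clock: 13.35
ee_pos: [0.612, -0.0106, 0.261]
orientation: [-0.001, 0.574, 0.819, -0.001]
ft_force: [0.3, 0.3, 0.2]
opening: 0.0856
finger_force: 0.0
```

>>> {"method": "arm_command", "body": {
  "jaw": [-1,-1,-1,-1,-1,-1,-1,-1],
  "offset": [
    [0,0,0],
    [0,0,0],
    [0,0,0],
    [0,0,0],
    [0,0,0],
    [0,0,0],
    [0,0,0],
    [0,0,0]
  ],
  "turn": [
    [0,0,-0.05],
    [0,0,-0.05],
    [0,0,-0.04],
    [0,0,0],
    [0,0,0],
    [0,0,0],
    [0,0,0],
    [0,0,0]
  ]
}}

```text
clock: 14.35
ee_pos: [0.6128, -0.0104, 0.2628]
orientation: [0.0, 0.383, 0.924, -0.0]
ft_force: [0.6, 0.4, 0.5]
opening: 0.0852
finger_force: 0.0
```

```bash
python3 go.py .613 -.0103 .189 45
```

```text
t 14.35 p [ 0.6128 -0.0104  0.2628] yang 44.9 z [ 1.e-04 -1.e-04 -1.e+00] open 0.0852 F [0.6 0.4 0.5] ff 0.0 q7 [ 0.25  0.47 -0.43  1.85  0.25  0.87  0.48]
shift before turn [-3.000e-04  1.000e-03  3.688e-01] turn z -0.0005
shift after turn [-0.0004  0.001   0.3688] level fix rotvec/pi [-0.      0.     -0.0005]
```

>>> {"method": "arm_command", "body": {
  "jaw": [-1,-1,-1,-1,-1,-1,-1,-1],
  "offset": [
    [0,0.001,0.08],
    [0,0,0.1],
    [0,0,0.09],
    [0,0,0.06],
    [0,0,0.04],
    [0,0,0],
    [0,0,0],
    [0,0,0]
  ],
  "turn": [
    [0,0,0],
    [0,0,0],
    [0,0,0],
    [0,0,0],
    [0,0,0],
    [0,0,0],
    [0,0,0],
    [0,0,0]
  ]
}}

```text
clock: 15.35
ee_pos: [0.6134, -0.0103, 0.1894]
orientation: [0.001, 0.383, 0.924, 0.0]
ft_force: [-0.1, -0.5, 0.0]
opening: 0.0856
finger_force: 0.0
```

>>> {"method": "arm_command", "body": {
  "jaw": [-0.4,-0.1,0.1,0.4,1,1,1,1],
  "offset": [
    [0,0,0],
    [0,0,0],
    [0,0,0],
    [0,0,0],
    [0,0,0],
    [0,0,0],
    [0,0,0],
    [0,0,0]
  ],
  "turn": [
    [0,0,0],
    [0,0,0],
    [0,0,0],
    [0,0,0],
    [0,0,0],
    [0,0,0],
    [0,0,0],
    [0,0,0]
  ],
  "force": 60
}}

```text
clock: 16.35
ee_pos: [0.6144, -0.009, 0.1897]
orientation: [0.001, 0.383, 0.924, 0.001]
ft_force: [2.2, 3.9, 5.4]
opening: 0.0399
finger_force: 61.3
```

```bash
python3 go.py .613 -.0103 .189 -51.2
```

```text
t 16.35 p [ 0.6144 -0.009   0.1897] yang 44.95 z [ 0.0035  0.0018 -1.    ] open 0.0399 F [2.2 3.9 5.4] ff 61.3345561560709 q7 [ 0.22  0.56 -0.4   1.91  0.31  0.73  0.43]
shift before turn [ 0.0004 -0.0099  0.0033] turn z 0.5342
shift after turn [-0.0098  0.0007  0.0033] level fix rotvec/pi [ 0.0012 -0.0007  0.5342]
```

>>> {"method": "arm_command", "body": {
  "jaw": [1,1,1,1,1,1,1,1],
  "offset": [
    [0,0.007,0],
    [0,0,0],
    [0,0,0],
    [0,0,0],
    [0,0,0],
    [0,0,0],
    [0,0,0],
    [0,0,0]
  ],
  "turn": [
    [0,0,0],
    [0,0,0.008],
    [0,0,0.016],
    [0,0,0.024],
    [0,0,0.024],
    [0,0,0.024],
    [0,0,0.024],
    [0,0,0.024]
  ]
}}

```text
clock: 17.35
ee_pos: [0.6149, -0.0087, 0.1897]
orientation: [0.001, 0.581, 0.814, 0.001]
ft_force: [1.3, 2.8, 6.1]
opening: 0.0401
finger_force: 61.5
```

>>> {"method": "arm_command", "body": {
  "jaw": [1,1,1,1,1,1,1,1],
  "offset": [
    [0,0,0],
    [0,0,0],
    [0,0,0],
    [0,0,0],
    [0,0,0],
    [0,0,0],
    [0,0,0],
    [0,0,0]
  ],
  "turn": [
    [0,0,0.024],
    [0,0,0.024],
    [0,0,0.024],
    [0,0,0.024],
    [0,0,0.024],
    [0,0,0.024],
    [0,0,0.024],
    [0,0,0.024]
  ]
}}

```text
clock: 18.35
ee_pos: [0.6156, -0.0087, 0.1897]
orientation: [0.001, 0.797, 0.604, 0.002]
ft_force: [3.1, 3.9, 5.2]
opening: 0.0402
finger_force: 61.4
```

>>> {"method": "arm_command", "body": {
  "jaw": [1,1,1,1,1,1,1,1],
  "offset": [
    [0,0,0],
    [0,0,0],
    [0,0,0],
    [0,0,0],
    [0,0,0],
    [0,0,0],
    [0,0,0],
    [0,0,0]
  ],
  "turn": [
    [0,0,0.024],
    [0,0,0.024],
    [0,0,0.024],
    [0,0,0.024],
    [0,0,0.024],
    [0,0,0.024],
    [0,0,0.016],
    [0,0,0.008]
  ]
}}

```text
clock: 19.35
ee_pos: [0.6161, -0.009, 0.1897]
orientation: [0.001, 0.927, 0.376, 0.002]
ft_force: [4.5, 3.4, 4.0]
opening: 0.04
finger_force: 61.3
```

```bash
python3 go.py .613 -.0103 .189 -51.2
```

```text
t 19.35 p [ 0.6161 -0.009   0.1897] yang -45.8 z [ 4.7e-03  1.0e-04 -1.0e+00] open 0.04 F [4.5 3.4 4. ] ff 61.34570380614605 q7 [-0.09  0.53  0.04  1.92 -0.04  0.68 -0.82]
shift before turn [-0.0158 -0.0061  0.0033] turn z 0.03
shift after turn [-0.0163 -0.0046  0.0034] level fix rotvec/pi [ 0.001  -0.0011  0.03  ]
```

>>> {"method": "arm_command", "body": {
  "jaw": [1,1,1,1,1,1,1,1],
  "offset": [
    [0,0,0],
    [0,0,0],
    [0,0,0],
    [0,0,0],
    [0,0,0],
    [0,0,0],
    [0,0,0],
    [0,0,0]
  ],
  "turn": [
    [0,0,0.008],
    [0,0,0.01],
    [0,0,0.008],
    [0,0,0.004],
    [0,0,0],
    [0,0,0],
    [0,0,0],
    [0,0,0]
  ]
}}

```text
clock: 20.35
ee_pos: [0.6162, -0.0091, 0.1897]
orientation: [0.001, 0.943, 0.332, 0.002]
ft_force: [4.3, 2.2, 4.1]
opening: 0.0402
finger_force: 61.3
```

```bash
python3 go.py; python3 - <<'E'
from ov import *
s=manip.capture("side");t=manip.capture("top");cv2.imwrite("pics/side3.png",s);cv2.imwrite("pics/top3.png",t)
cv2.imwrite("pics/c6.png",np.hstack([overlay(s,"side",.6145,-.0095,-np.pi/2,(285,190,130,130),3),overlay(t,"top",.6145,-.0095,-np.pi/2,(225,155,130,130),3)]))
E
```

```text
t 20.35 p [ 0.6162 -0.0091  0.1897] yang -51.18 z [ 4.9e-03  3.0e-04 -1.0e+00] open 0.0402 F [4.3 2.2 4.1] ff 61.274198118480854 q7 [-0.11  0.53  0.07  1.92 -0.06  0.68 -0.9 ]
```

View pics/c6.png

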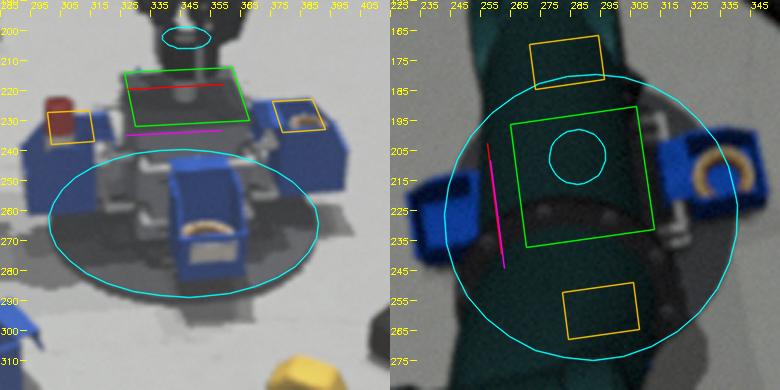

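```bash
cat >yaw.py <<'E'
from h import *
from scipy.optimize import minimize
P=np.array([(x,y,z) for x in(-31,31) for y in(-28,28) for z in(0,42)]+[(x,y,70) for x in(-7,31) for y in(-28,28)]+[(x,y,73) for x in(31,50) for y in(-25,25)],float)/1000+[0,0,.046]
k=6
def hullmask(pts,box):
    m=np.zeros((box[3]*k,box[2]*k),np.uint8);q=((pts-[box[0],box[1]]+.5)*k)
    cv2.fillConvexPoly(m,np.round(cv2.convexHull(q.astype(np.float32))).astype(np.int32),255);return m>0
def blue(im,box):
    x,y,w,h=box;c=cv2.resize(im[y:y+h,x:x+w],None,fx=k,fy=k,interpolation=cv2.INTER_CUBIC)
    hs=cv2.cvtColor(c,cv2.COLOR_BGR2HSV);m=cv2.inRange(hs,(105,110,20),(130,255,255))
    n,l,s,_=cv2.connectedComponentsWithStats(m);i=1+np.argmax(s[1:,4]);pt=np.argwhere(l==i)[:,::-1]
    f=np.zeros_like(m);cv2.fillConvexPoly(f,cv2.convexHull(pt.astype(np.int32)),255);return f>0
def run(obs,p0):
    ms=[(n,b,blue(im,b)) for n,im,b in obs]
    def cost(p):
        a=p[2];R=np.array([[np.cos(a),-np.sin(a),0],[np.sin(a),np.cos(a),0],[0,0,1]]);X=P@R.T+[p[0],p[1],0]
        return sum((hullmask(proj(n,X),b)^m).sum()/m.sum() for n,b,m in ms)
    S=np.array(p0)+np.array([[0,0,0],[.006,0,0],[0,.006,0],[0,0,.1]])
    r=minimize(cost,p0,method="Nelder-Mead",options=dict(initial_simplex=S,xatol=1e-4,fatol=1e-4));print(r.x.round(4),np.degrees(r.x[2]).round(2),r.fun.round(3))
    return r.x
E
python3 - <<'E'
from yaw import *
g=cv2.imread
def ax(p,nm): # axis from bin pose
    print(nm,"implied axis",(p[:2]+.115*np.array([np.cos(p[2]),np.sin(p[2])])).round(4))
# before: stick bin, yaw of bin = car yaw+90
ax(run([("top",g("pics/top0.png"),(308,185,50,50)),("side",g("pics/side0.png"),(338,235,45,55))],[.625,-.124,np.pi/2+.1]),"stick0 (-90=yaw)")
ax(run([("top",g("pics/top3.png"),(308,190,50,45)),("side",g("pics/side3.png"),(336,238,36,50))],[.6145,-.124,np.pi/2]),"now +x bin (-180=yaw)")
E
```

```text
[ 0.6311 -0.1217  1.7025] 97.55 0.194
stick0 (-90=yaw) implied axis [ 0.616  -0.0077]
[ 0.6187 -0.1231  1.6018] 91.78 0.164
now +x bin (-180=yaw) implied axis [ 0.6151 -0.0082]
```

```bash
python3 - <<'E'
from yaw import *
g=cv2.imread;t0,t3,s0,s3=[g(f"pics/{n}.png") for n in("top0","top3","side0","side3")]
d=np.radians
A=np.array([.615,-.009])
def go(nm,obs,th):
    b=A-.115*np.array([np.cos(d(th)),np.sin(d(th))]);p=run(obs,[*b,d(th)]);print(nm,"bearing-err",round(np.degrees(np.arctan2(*(A-p[:2])[::-1]))-th,2))
go("t0 stick",[("top",t0,(308,185,50,50))],96.2)
go("t0 +y",[("top",t0,(225,210,45,45))],-83.8)
go("t0 +x",[("top",t0,(258,155,40,42))],-173.8)
go("s0 +x",[("side",s0,(365,215,45,45))],-173.8)
go("t3 +x",[("top",t3,(308,190,50,45))],90)
go("s3 +x",[("side",s3,(336,238,36,50))],90)
go("s3 core",[("side",s3,(368,218,40,45))],180.)
go("s3 stick",[("side",s3,(288,222,38,45))],0)
E
```

```text
[ 0.6295 -0.1196  1.722 ] 98.66 0.093
t0 stick bearing-err 1.26
[ 0.5964  0.1022 -1.3908] -79.68 0.097
t0 +y bearing-err 3.31
[ 0.7248  0.0087 -2.9738] -170.39 0.078
t0 +x bearing-err 2.97
[ 0.7272  0.012  -2.8983] -166.06 0.151
s0 +x bearing-err 4.41
[ 0.6172 -0.1207  1.5942] 91.34 0.094
t3 +x bearing-err 1.13
[ 0.6197 -0.1234  1.6234] 93.02 0.042
s3 +x bearing-err 2.34
[ 7.2710e-01 -1.6000e-03  3.2338e+00] 185.29 0.105
s3 core bearing-err -356.2
[ 0.5009 -0.0121 -0.1803] -10.33 0.125
s3 stick bearing-err 1.54
```

```bash
python3 - <<'E'
from h import *
t0,t3,s3=[cv2.imread(f"pics/{n}.png") for n in("top0","top3","side3")]
G=lambda im:cv2.cvtColor(im,cv2.COLOR_BGR2GRAY).astype(float)
def ridge(g,n,a,b,z,vert=False):
    pts=[]
    for u in np.linspace(.06,.94,35):
        p=np.array(a)+u*(np.array(b)-a);o=np.arange(-2.2,2.3,.2)
        q=np.array([p+(np.array([e,0]) if vert else np.array([0,e])) for e in o],np.float32)
        v=cv2.remap(g.astype(np.float32),q[:,0].reshape(1,-1),q[:,1].reshape(1,-1),cv2.INTER_CUBIC)[0];w=np.clip(v-np.percentile(v,50),0,None)
        pts.append((w[:,None]*q).sum(0)/w.sum())
    W=np.array([atz(n,p,z) for p in pts])[:,:2]
    vx,vy,x0,y0=cv2.fitLine(W.astype(np.float32),cv2.DIST_HUBER,0,.001,.001).ravel()
    ang=np.degrees(np.arctan2(vy,vx))%180;r=np.abs((W-[x0,y0])@[-vy,vx])
    print(n,"dir",ang.round(2),"mid",x0.round(4),y0.round(4),"res mm",(1000*np.median(r)).round(2))
g0,g3=G(t0),G(t3)
ridge(g0,"top",(278.2,252),(316,242),.112)
ridge(g0,"top",(281,256.5),(316.5,245.7),.060)
# column top edges: gradient magnitude as ridge
def gm(g): g=cv2.GaussianBlur(g,(0,0),.8);return np.hypot(cv2.Sobel(g,-1,1,0),cv2.Sobel(g,-1,0,1))
for z,a,b,v in [(.142,(266,199.5),(301,189.5),False),(.142,(264.5,203),(272,236),True),(.142,(306,193),(314,227),True),(.142,(275,239.5),(312,230.5),False)]:ridge(gm(g0),"top",a,b,z,v)
c=np.vstack([crop(t0,255,185,70,74,8)]);cv2.imwrite("pics/c7.png",c)
E
```

```text
top dir 97.53 mid 0.5413 -0.0187 res mm 0.08
top dir 98.7 mid 0.5387 -0.0201 res mm 0.14
top dir 99.73 mid 0.6627 0.002 res mm 0.41
top dir 6.41 mid 0.6068 0.0425 res mm 0.09
top dir 6.78 mid 0.6153 -0.0601 res mm 0.7
top dir 98.93 mid 0.5615 -0.0145 res mm 0.18
```

View pics/c7.png

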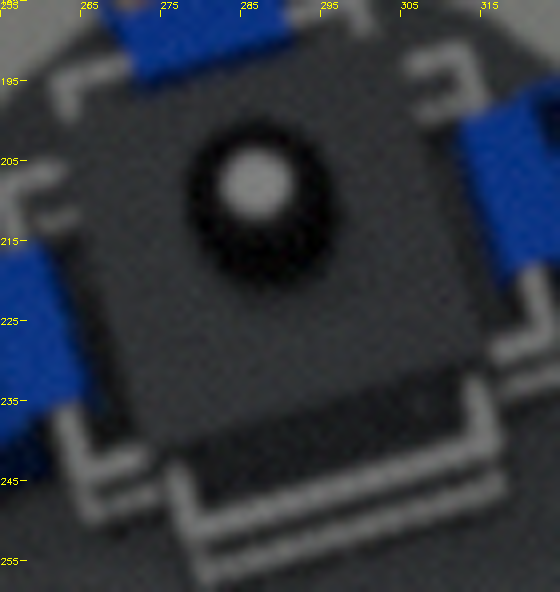

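Better line fits and the bin fits agree that the carousel started at about 8.2°, so about 2° more is needed.

>>> {"method": "arm_command", "body": {
  "jaw": [1,1,1,1,1,1,1,1],
  "offset": [
    [0,0,0],
    [0,0,0],
    [0,0,0],
    [0,0,0],
    [0,0,0],
    [0,0,0],
    [0,0,0],
    [0,0,0]
  ],
  "turn": [
    [0,0,0.004],
    [0,0,0.005],
    [0,0,0.0025],
    [0,0,0],
    [0,0,0],
    [0,0,0],
    [0,0,0],
    [0,0,0]
  ]
}}

```text
clock: 21.45
ee_pos: [0.6162, -0.0091, 0.1897]
orientation: [0.001, 0.949, 0.315, 0.002]
ft_force: [5.5, 2.8, 5.2]
opening: 0.0401
finger_force: 61.3
```

```bash
python3 go.py; python3 - <<'E'
from yaw import *
t,s=manip.capture("top"),manip.capture("side");cv2.imwrite("pics/side4.png",s)
run([("top",t,(308,190,50,45)),("side",s,(336,238,36,50))],[.6145,-.124,np.pi/2])
p=run([("side",s,(368,218,40,45))],[.73,-.009,np.pi]);q=run([("side",s,(288,222,38,45))],[.5,-.009,0])
print(np.degrees(np.arctan2(*(p-q)[1::-1])))
cv2.imwrite("pics/c8.png",crop(s,275,185,130,115,6)[:600,:780])
E
```

```text
t 21.45 p [ 0.6162 -0.0091  0.1897] yang -53.24 z [ 4.9e-03  2.0e-04 -1.0e+00] open 0.0401 F [5.5 2.8 5.2] ff 61.302512580296025 q7 [-0.12  0.54  0.08  1.92 -0.06  0.68 -0.93]
[ 0.6149 -0.1231  1.5733] 90.14 0.171
[ 0.7268 -0.0074  3.2033] 183.53 0.099
[ 0.5    -0.009  -0.1884] -10.79 0.129
0.4024791283330495
```

View pics/c8.png

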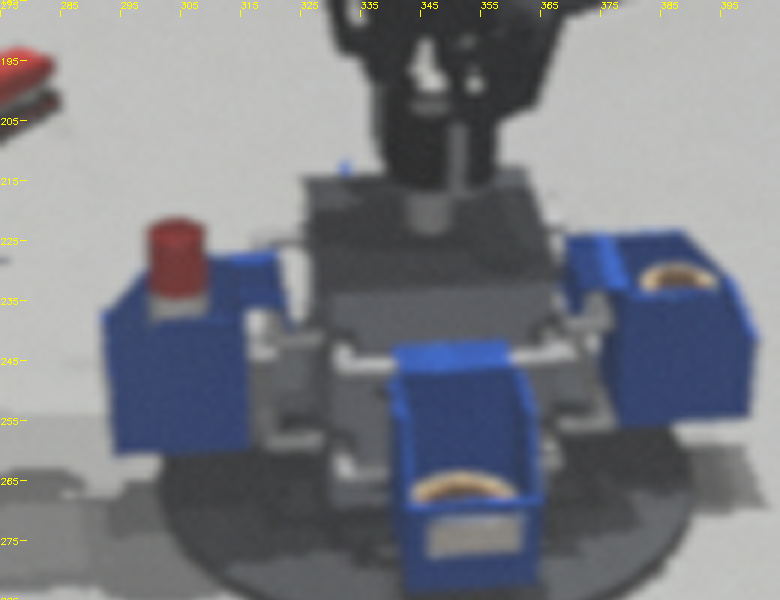

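The stick bin at (303,245) now faces -x, the opposing bins lie along x to within 0.4°, and the near bin's yaw is 90.1°. The knob is still gripped, and the hung bin was still in place in the previous top view. Handing in.

```bash
python3 -c "
from plant import manip
print(manip.job_done())"
```

```text
the job is handed in; nothing more can be done
None
```

I hung the bin on the free side's bar, turned the carousel so the glue-stick bin faces straight along -x (within about half a degree by my measurements), and handed the job in at about 21.6 s still gripping the knob.

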